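# Function test of the wide proximity sensor

## Task

Test the wide round sensor: push the lever on the test box fully over, away from the robot, then point with the fingertips straight down at the middle of that sensor's face, a centimetre or two above it and without touching it, and stay there for two seconds; then press the larger of the two buttons on the test box fully down and let it go. Leave the lever over and the small button unpressed, do not point at or touch the other two sensors, and do not pick up, push or shift anything standing on the bench.

Things in the scene. Friction and masses are not known exactly. Their poses are not given: they have to be found in the camera images.
- testbox: Grey test box with an aluminium top plate, fixed to the bench, 180 (x) x 170 (y) x 60 mm high. Origin: centre of its underside; its x axis points away from the robot at yaw 0, y to the left, z up. Its yaw varies by up to about 15 degrees. On top: a lever at box (0, +40) mm, the large button at (+45, -40) mm, the small button at (-45, -40) mm.
- lever (a joint): Steel toggle lever with a ball end, on a black block 70 (x) x 50 (y) x 25 mm on the box. Hinge along the box's y axis, 82 mm above the bench over box (0, +40) mm. Value in rad: 0 leans 0.5 towards the robot (box -x), 0.5 upright, 1.0 leans 0.5 away (box +x), its stop. Starts at 0 to 0.15; light friction (about 1 N at the ball), stays where left.
- lever_tip (a point): Centre of the 26 mm ball at the lever's free end, 60 mm from the hinge (moves with it), about 135 mm above the bench at both ends of its travel.
- bigbtn (a joint): Large push button, round grey plastic cap 36 mm across, in a black housing; value in m, 0 up, 0.006 fully down; springs back; about 5 N holds it fully down.
- bigbtn_top (a point): Centre of the top of the large button's cap, about 82 mm above the bench.
- smallbtn (a joint): Small push button, round grey cap 18 mm across, same kind; value in m, 0 up. Not to be pressed.
- smallbtn_top (a point): Centre of the top of the small button's cap.
- wide: The wide round sensor: a steel threaded barrel 30 mm across with two nuts 40 mm across; stands upright on a loose 60 x 60 x 10 mm dark steel foot, a short black plug sticking out sideways low down, 72 mm high in all, flat black face on top. Weighs about 0.5 kg. Origin: centre of the foot's underside; z up. Which of the three sensors stands where changes.
- wide_face (a point): Centre of the wide round sensor's black top face, 72 mm above the bench; z up.
- narrow: The narrow round sensor: a steel threaded barrel 16 mm across with two nuts 26 mm across; stands upright on a loose 60 x 60 x 10 mm dark steel foot, a short black plug sticking out sideways low down, 72 mm high in all, flat black face on top. Weighs about 0.5 kg. Origin: centre of the foot's underside; z up. Which of the three sensors stands where changes.
- narrow_face (a point): Centre of the narrow sensor's top face; z up.
- square: The square sensor: a steel block 36 x 36 mm; stands upright on a loose 60 x 60 x 10 mm dark steel foot, a short black plug sticking out sideways low down, 72 mm high in all, flat black face on top. Weighs about 0.5 kg. Origin: centre of the foot's underside; z up. Which of the three sensors stands where changes.
- square_face (a point): Centre of the square sensor's top face; z up.
- relay: Bystander: loose grey relay block, 70 x 26 x 55 mm high, origin centre of underside.
- cup: Bystander: loose white plastic cup, 68 mm across, 85 mm high, origin centre of underside.
- driver: Bystander: screwdriver with black handle lying on the bench, about 200 mm long.

How it is judged:
On the way, in this order (a step that is already met when the one before it is completed fails the run):
1. the lever is pushed fully over, away from the robot (value of joint lever above 0.85 rad), for 0.1 s.
2. the tool points down at the middle of the wide sensor's face from just above it, and dwells there (horizontal distance between the grasp point and wide_face below 0.014 m and z of the grasp point in the frame of wide_face between 0.012 and 0.065 m and (angle between the grasp point's own z axis and vertical below 0.6 rad or angle between the grasp point's own z axis and vertical above 2.54 rad) and value of joint lever above 0.8 rad), for 1.5 s.
3. the large button is pressed down (value of joint bigbtn above 0.0045 m), for 0.05 s.
At the end, for the whole second after the job is handed in: The lever reads over 0.8 rad, both buttons are up (under 1 mm), the three sensors stand upright within 8 mm and the three bystanders lie or stand within 15 mm of where they started, all at rest (value of joint lever above 0.8 rad and value of joint each of bigbtn, smallbtn below 0.001 m and distance of each of wide, narrow, square from where it was at the start of the episode below 0.008 m and distance of each of relay, cup, driver from where it was at the start of the episode below 0.015 m and angle between each of wide, narrow, square, relay, cup's own z axis and vertical below 0.1 rad and linear speed of each of wide, narrow, square, relay, cup, driver below 0.02 m/s); the robot touches nothing.
It fails at once if the robot touches a sensor (over 0.5 N) (contact force between any of the arm, the fingers and wide above 0.5 N or contact force between any of the arm, the fingers and narrow above 0.5 N or contact force between any of the arm, the fingers and square above 0.5 N).
It fails at once if the tool points at one of the other two sensors from close above (TCP within 12 mm of its axis and less than 50 mm over its face) ((horizontal distance between the grasp point and narrow_face below 0.012 m and z of the grasp point in the frame of narrow_face between 0 and 0.05 m) or (horizontal distance between the grasp point and square_face below 0.012 m and z of the grasp point in the frame of square_face between 0 and 0.05 m)).
It fails at once if a sensor is shifted by over 8 mm, or lifted (distance of any of wide, narrow, square from where it was at the start of the episode above 0.008 m).
It fails at once if a bystander is shifted by over 15 mm, or lifted (distance of any of relay, cup, driver from where it was at the start of the episode above 0.015 m).
It fails at once if the small button is pressed (over 2 mm) (value of joint smallbtn above 0.002 m).
It also fails if it takes over 72 s, if anything falls off the work surface, if the arm or the gripper's body presses on something with over 40 N, if the wrist force passes 120 N, or if a joint passes its speed limit or range.

## Robot

A 6-joint arm with a two-finger parallel gripper is mounted at the origin on the work surface. World frame = base frame: x ahead of the robot, y to its left, z up, the work surface at z = 0. Lengths are in m, angles in rad, forces in N, time in s.
With the tool pointing down it reaches from about 0.35 to 0.725 m from the base axis. Payload 4.3 kg.
Tool frame: the origin (TCP) lies between the finger pads, 19 mm behind the fingertips; this is the grasp point; z points along the fingers, y is the line along which they close (so a half turn about z gives the same grasp; the last joint's range is limited). The gripper opens to 85 mm and grips with 20 to 120 N. Pads are 22 mm wide; open, the fingers measure 114 mm over their backs; the gripper's body (76 mm by 85 mm) begins 54 mm behind the grasp point. The pads swing forward as they close: fully open they stand 13 mm farther back than shut.
Start: joints at [-1.452, 0.377, 0.081, 1.274, 0, 1.46], TCP at [0.13, -0.56, 0.25] pointing down, gripper open.
Joint ranges: [-2.72, 2.72], [-0.84, 1.66], [-1.02, 1.22], [-1.77, 2.12], [-1.37, 1.28], [-3.14, 3.14]. Speed limits (rad/s): [2.57, 2.57, 3.14, 3.14, 3.14, 3.14].

## Interface

Orientations are given as a unit quaternion [w, x, y, z].
In Python, from cell import r, eyes, order gives the robot as it stands.
- The arm moves only by the tool send_rows, never from a script. Its arguments are lists of equal length, an entry for each row: "translation": the shift along the tool's x, y, z in mm, a list of three; "delta_rot": the turn, a rotation vector about the tool's x, y, z in rad, a list of three; "grip": the closure, from 0 (fully open) to 1 (shut). In form: {"translation": [[tx, ty, tz], ...], "delta_rot": [[ax, ay, az], ...], "grip": [grip, ...]}. A call has 1 to 20 rows; each row shifts and turns the commanded pose from where the row before left it, along the tool's axes as they then stand; what a row does not reach is not made up. A row lasts 1/12 s, in which the tool goes at most 41.7 mm and 7.16 degrees, less where a joint would pass 70% of its speed; a pose out of reach is approached as far as the arm can. A call with a gripper value outside its range is refused whole. The fingers move at their own pace and stop on an object; "newtons" is the grip in N (left out, the last holds). Time passes only in rows, so rows that do not move let the fingers close. It gives the time, the measured TCP pose, the force, the opening and the grip force at its end, in the units of the state.
- r.get_obs(): the state, without advancing time (a new reading comes with each control period).
- eyes.camera(name): name is "side" or "top"; returns a dict with "color" (384x512x3 uint8, red, green, blue), "fov_y" (degrees; the focal length in pixels is half the picture's height over the tangent of half this angle, whatever the lens; pixels are square), "cx", "cy" (the principal point, pixels), "dist_coeffs" ([k1, k2, p1, p2, k3] as OpenCV has them; the pictures are not rectified), "origin" and "attitude" of the camera in the world. Camera axes: x right, y up, looking along -z (the intrinsics and any distortion apply to the point x, -y, -z); pixel columns grow to the right and rows downward; lengths in m; the calibration is good to about 2 mm. A picture is of the moment at which its call begins. There is no depth.
- order.finish_job(): hands the job in; it is judged then, once.
The state is a dict: "t": time; "joint_positions": joint angles; "dq": joint speeds; "joint_torque": joint torques, N m; "position": TCP position; "eef_rot": TCP orientation; "ft_force": force on the tool from outside, world axes, zero at the start; "moment": the same for the moment, N m; "width": finger opening in m; "grasp_force": force on a finger pad.
Only numpy, scipy, OpenCV 4.12 (cv2) and the standard library are available. Lean on these libraries where they do the work, as an engineer would, in place of code of your own. Each camera call takes 0.05 s, during which the arm holds its last target. There are 200 camera calls.

## Working session

There is one attempt and no reset: what is moved stays moved. The work goes in short steps, Python scripts to look and compute and a tool call to move; the robot and the scene stay as the last step left them, time stands still between calls to the robot, and variables do not carry over. Pictures are saved under pics/ and viewed, at most 10 in all, crops included, and the job is handed in when it is done.

Besides the shell and the picture viewer there is one more tool, called after "Call:" in YAML: its name, and indented under it one key for each argument. send_rows: Moves the arm, as the interface text tells. Its arguments: {"type":"object","properties":{"translation":{"type":"array","items":{"type":"array","items":{"type":"number"}}},"delta_rot":{"type":"array","items":{"type":"array","items":{"type":"number"}}},"grip":{"type":"array","items":{"type":"number"}},"newtons":{"type":"number"}},"required":["translation","delta_rot","grip"]}

```bash
mkdir -p pics; cat > h.py <<'E'
import numpy as np, cv2
from cell import r, eyes, order
from scipy.spatial.transform import Rotation as R
def rot(a):
    a=np.array(a,float)
    return a if a.shape==(3,3) else R.from_quat(a[[1,2,3,0]]).as_matrix()
def K(c):
    f=c["color"].shape[0]/2/np.tan(np.radians(c["fov_y"])/2)
    return np.array([[f,0,c["cx"]],[0,f,c["cy"]],[0,0,1.]])
def plane(c,px,z):
    u=cv2.undistortPoints(np.array(px,float).reshape(-1,1,2),K(c),np.array(c["dist_coeffs"],float)).reshape(-1,2)
    d=np.c_[u[:,0],-u[:,1],-np.ones(len(u))]@rot(c["attitude"]).T
    o=np.array(c["origin"]); return o+d*((z-o[2])/d[:,2])[:,None]
def proj(c,P):
    p=(np.array(P,float).reshape(-1,3)-c["origin"])@rot(c["attitude"]); p[:,1:]*=-1
    return cv2.projectPoints(p.reshape(-1,1,3),np.zeros(3),np.zeros(3),K(c),np.array(c["dist_coeffs"],float))[0].reshape(-1,2)
E
python3 - <<'E'
from h import *
import pickle
for n in("top","side"):
    c=eyes.camera(n); pickle.dump(c,open(n+".pkl","wb"))
    cv2.imwrite(f"pics/{n}0.png",cv2.resize(c["color"][:,:,::-1],(800,600),interpolation=cv2.INTER_CUBIC))
    print(n,c["origin"],c["attitude"],c["fov_y"],c["cx"],c["cy"],c["dist_coeffs"])
s=r.get_obs();print(s)
E
```

```text
top [ 0.43012069 -0.03895954  1.20416977] [ 0.71076462  0.06095987 -0.04098397 -0.69958406] 42.53844287510578 260.2872262143355 203.1216042097513 [-0.12470113  0.          0.          0.          0.        ]
side [0.34495181 0.77133257 0.67063377] [-0.11040346 -0.07092718  0.45675749  0.87985965] 45.493405101699224 246.0201014128081 201.00477519188382 [-0.06628693  0.          0.          0.          0.        ]
{'t': 0.1, 'joint_positions': array([-1.45231727e+00,  3.78008147e-01,  7.97476664e-02,  1.27444665e+00,
       -4.28387655e-05,  1.46052472e+00]), 'dq': array([ 0.00187807, -0.00285499,  0.00405246, -0.00080014,  0.0011945 ,
        0.00131058]), 'joint_torque': array([ 1.83585944e-03, -4.64691103e+01,  2.70583266e+01,  1.20067698e-02,
       -1.04583798e-04, -2.37373897e-06]), 'position': array([ 0.13032783, -0.55943765,  0.24913938]), 'eef_rot': array([-9.55307246e-04,  9.93465813e-01,  1.14126093e-01, -2.53398907e-05]), 'ft_force': array([-0.23665113, -0.36582348, -0.37873096]), 'moment': array([ 0.01603439,  0.02693093, -0.01992874]), 'grasp_force': 0.0, 'width': 0.08514375428823082}
```

View pics/top0.png

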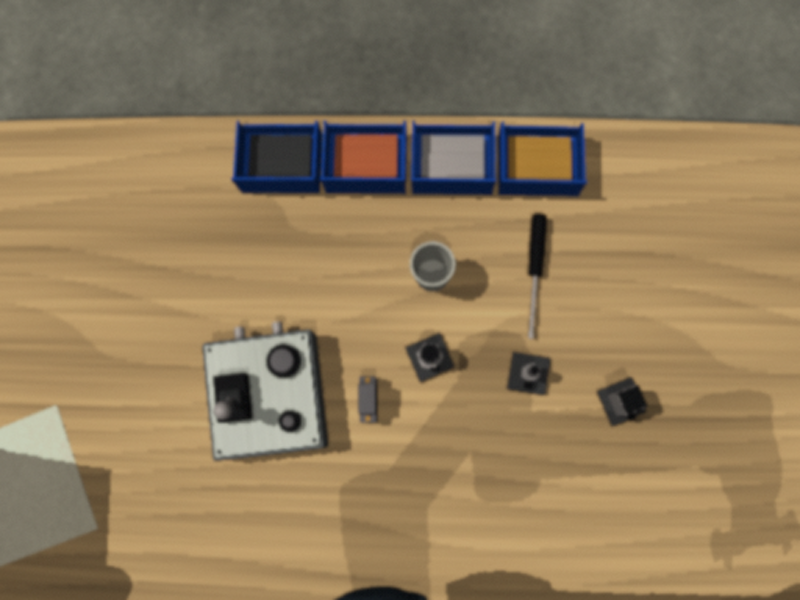

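View pics/side0.png

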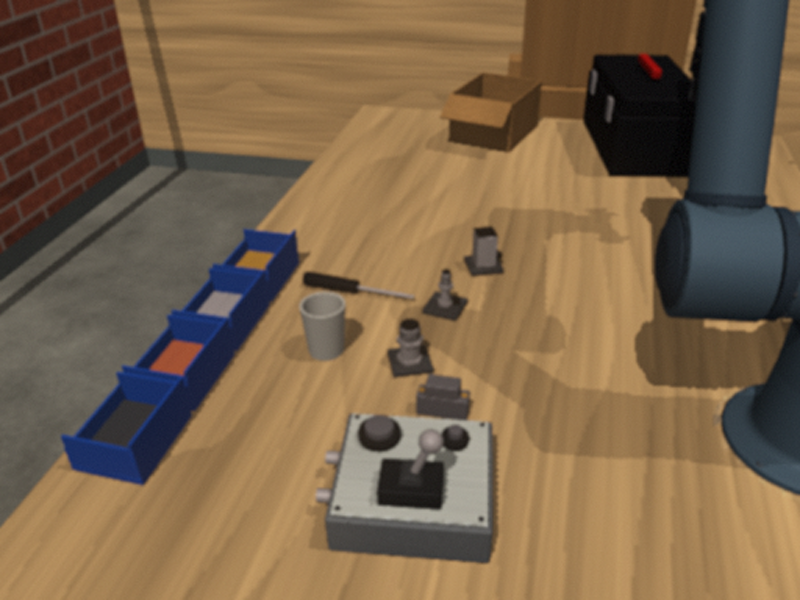

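The top view, in 800x600 pixels, shows the test box around (265,395), with the large button at (283,360), the small one at (290,420) and the lever ball near (227,410), leaning towards the robot. The wide sensor is at (431,353), the narrow one at (532,372) and the square one at (630,400). The relay is at (369,399) and the cup at (433,263). The side view agrees: wide sensor face near (409,327), lever ball near (430,441).

```bash
python3 - <<'E'
from h import *
import pickle
t=pickle.load(open("top.pkl","rb")); s=pickle.load(open("side.pkl","rb")); k=.64
g=cv2.cvtColor(t["color"],cv2.COLOR_RGB2HSV)
# plate: bright, low saturation, inside box region
m=((g[:,:,1]<60)&(g[:,:,2]>120)).astype(np.uint8); m[:, :125]=0; m[:,215:]=0; m[:205]=0; m[300:]=0
cs=cv2.findContours(m,cv2.RETR_EXTERNAL,cv2.CHAIN_APPROX_NONE)[0]; c=max(cs,key=cv2.contourArea)
b=cv2.boxPoints(cv2.minAreaRect(c)); W=plane(t,b,.06); print("plate",b.round(1).tolist(),W.round(4).tolist())
print("sides",[np.linalg.norm(W[i]-W[i-1]).round(4) for i in range(4)])
ctr=W[:,:2].mean(0)
E=[W[i]-W[i-1] for i in range(4)]; a=[np.arctan2(e[1],e[0]) for e in E]; yaw=np.mean([(x+np.pi/4)%(np.pi/2)-np.pi/4 for x in a]); print("ctr",ctr,"yaw",yaw)
Rz=np.array([[np.cos(yaw),-np.sin(yaw)],[np.sin(yaw),np.cos(yaw)]])
exp={n:ctr+Rz@np.array(p) for n,p in dict(big=(.045,-.04),small=(-.045,-.04),lev=(0,.04)).items()}; print(exp)
# dark blobs
def blob(c,x,y,w,thr,z):
    G=cv2.cvtColor(c["color"],cv2.COLOR_RGB2GRAY); x0,y0=int(x-w),int(y-w)
    q=(G[y0:y0+2*w,x0:x0+2*w]<thr).astype(np.uint8)
    n,l,st,ce=cv2.connectedComponentsWithStats(q); i=1+np.argmax(st[1:,4])
    p=ce[i]+[x0,y0]; print(" blob",p.round(1),st[i],plane(c,[p],z)[0].round(4))
print("big");blob(t,283*k,360*k,14,100,.082)
print("small");blob(t,290*k,420*k,9,90,.078)
print("wide face px, plane");print(plane(t,[[431*k,353*k]],.072),plane(s,[[409*k,327*k]],.072))
for n,p in dict(narrow=(532,368),square=(633,402)).items(): print(n,plane(t,[np.array(p)*k],.072))
print("relay,cup",plane(t,[np.array((369,399))*k],.055),plane(t,[np.array((433,263))*k],.085))
print("ball top/side at .135",plane(t,[np.array((227,411))*k],.135),plane(s,[np.array((430,441))*k],.135))
def crop(c,x,y,w): x,y=int(x*k),int(y*k); return cv2.resize(c["color"][y-w:y+w,x-w:x+w,::-1],(390,390),interpolation=cv2.INTER_CUBIC)
cv2.imwrite("pics/crop.png",np.hstack([crop(t,431,353,24),crop(s,409,340,24)]))
print("crop origin top",int(431*k)-24,int(353*k)-24,"side",int(409*k)-24,int(340*k)-24,"scale",390/48)
E
```

```text
plate [[127.80000305175781, 220.10000610351562], [196.3000030517578, 212.1999969482422], [204.6999969482422, 285.1000061035156], [136.1999969482422, 293.0]] [[0.5512, 0.3086, 0.06], [0.5726, 0.1451, 0.06], [0.4033, 0.1199, 0.06], [0.3808, 0.2801, 0.06]]
sides [np.float64(0.1728), np.float64(0.1649), np.float64(0.1712), np.float64(0.1618)]
ctr [0.47696591 0.21342637] yaw 0.14592033348019923
{'big': array([0.5273038, 0.1803946]), 'small': array([0.43826027, 0.16730833]), 'lev': array([0.47114979, 0.25300127])}
big
 blob [181.8 230.8] [  4   4  23  22 400] [0.5263 0.1738 0.082 ]
small
 blob [185.5 269.1] [  2   4  15  13 156] [0.4389 0.1627 0.078 ]
wide face px, plane
[[ 0.5418485  -0.04219686  0.072     ]] [[ 0.53842277 -0.02938615  0.072     ]]
narrow [[ 0.52178149 -0.19101442  0.072     ]]
square [[ 0.47349374 -0.34001187  0.072     ]]
relay,cup [[0.4733153  0.04905274 0.055     ]] [[ 0.67455434 -0.04335988  0.085     ]]
ball top/side at .135 [[0.44946161 0.24181288 0.135     ]] [[0.44983762 0.24652601 0.135     ]]
crop origin top 251 201 side 237 193 scale 8.125
```

View pics/crop.png

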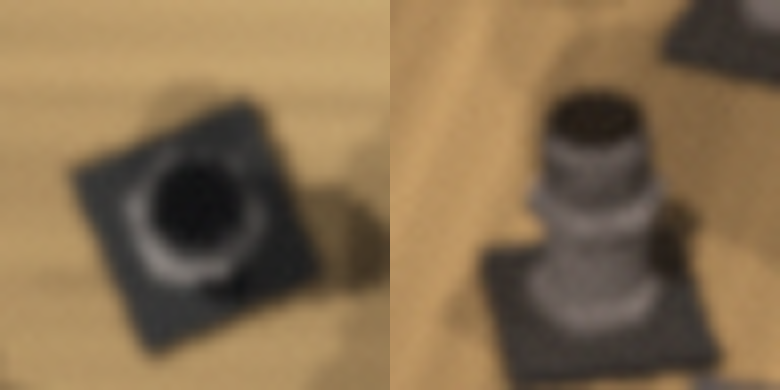

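The crop shows the wide sensor on its foot. Its black face is centred at crop (195,204) in the top view, about (275,226) in the native image, and at crop (597,118) in the side view, about (262.5,207.5). I'll cross-check these by triangulation.

```bash
cat >> h.py <<'E'
def tri(ca,pa,cb,pb):
    o1,o2=np.array(ca["origin"]),np.array(cb["origin"]); d1=plane(ca,[pa],0)[0]-o1; d2=plane(cb,[pb],0)[0]-o2
    A=np.c_[d1,-d2]; x=np.linalg.lstsq(A,o2-o1,rcond=None)[0]; P,Q=o1+d1*x[0],o2+d2*x[1]
    return (P+Q)/2,np.linalg.norm(P-Q)
E
python3 - <<'E'
from h import *
import pickle
t=pickle.load(open("top.pkl","rb")); s=pickle.load(open("side.pkl","rb")); k=.64
T,S=[274.5,225.6],[262.0,207.0]
print("face",plane(t,[T],.072),plane(s,[S],.072),tri(t,T,s,S))
print("foot",plane(t,[[274.7,228.1]],.01))
def dark(c,x,y,w,thr):
    G=cv2.cvtColor(c["color"],cv2.COLOR_RGB2GRAY); x0,y0=int(x-w),int(y-w)
    n,l,st,ce=cv2.connectedComponentsWithStats((G[y0:y0+2*w,x0:x0+2*w]<thr).astype(np.uint8)); i=1+np.argmax(st[1:,4])
    return ce[i]+[x0,y0],st[i]
print(dark(t,274.5,225.6,7,35),dark(s,262,207,8,50))
B=[181.8,230.8]; ps,st=dark(s,380*k,432*k,16,100); print("big",ps,st,tri(t,B,s,ps),plane(s,[ps],.08))
b=np.array((227,411))*k; q=np.array((430,441))*k; print("ball",tri(t,b,s,q))
# bolts at plate corners: bench corners of box seen from side (underside front corners)
for p in [(329,547),(490,555)]: print("side bottom corner",plane(s,[np.array(p)*k],0))
for p in [(330,513),(492,525),(352,415),(492,421)]: print("side top corner",plane(s,[np.array(p)*k],.06))
for p in [(204,344),(315,331),(327,448),(214,461)]: print("top-view top corner",plane(t,[np.array(p)*k],.06))
cv2.imwrite("pics/box.png",cv2.resize(np.hstack([t["color"][205:301,125:221,::-1],s["color"][255:351,225:321,::-1]]),(800,400),interpolation=cv2.INTER_CUBIC))
E
```

```text
face [[ 0.54254328 -0.0391003   0.072     ]] [[ 0.53991213 -0.03794882  0.072     ]] (array([ 0.54145897, -0.03929713,  0.07097375]), np.float64(0.0023933733976381076))
foot [[ 0.54260897 -0.03967901  0.01      ]]
(array([275.18518519, 225.48148148]), array([ 4,  3, 10, 10, 81], dtype=int32)) (array([261.94117647, 207.45098039]), array([ 3,  6, 11,  6, 51], dtype=int32))
big [242.39453125 277.29492188] [  2   6  28  23 512] (array([0.52717542, 0.17724191, 0.06243568]), np.float64(0.0013357575851063964)) [[0.52125657 0.19435754 0.08      ]]
ball (array([0.45004194, 0.2428633 , 0.13130807]), np.float64(0.001038078496672473))
side bottom corner [[0.55145576 0.304261   0.        ]]
side bottom corner [[0.37466057 0.27155979 0.        ]]
side top corner [[0.54593747 0.30401833 0.06      ]]
side top corner [[0.37545575 0.27850557 0.06      ]]
side top corner [[0.56808781 0.15170238 0.06      ]]
side top corner [[0.39791    0.12195122 0.06      ]]
top-view top corner [[0.55106817 0.30192872 0.06      ]]
top-view top corner [[0.57353775 0.13258071 0.06      ]]
top-view top corner [[0.39974215 0.10913505 0.06      ]]
top-view top corner [[0.37608893 0.27812443 0.06      ]]
```

View pics/box.png

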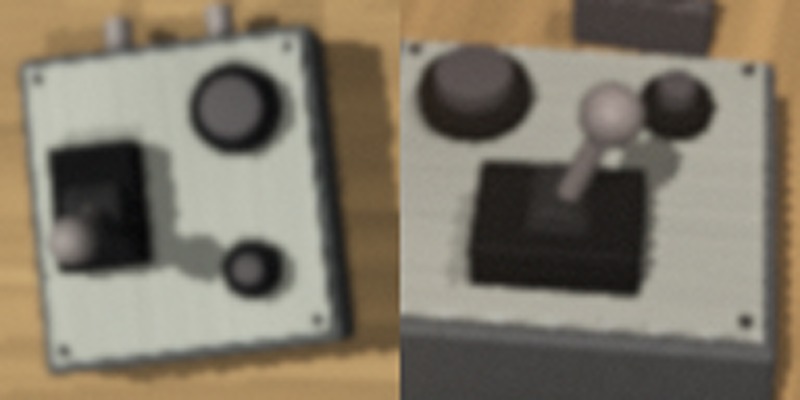

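The box crop shows the large cap centre at crop (230,106) in the top view and (477,75) in the side view. The small cap is at (248,269) in the top view. The ball is at (72,240) in the top view and (611,115) in the side view. The plate bolts are at (38,78), (288,46), (317,320) and (63,351).

```bash
python3 - <<'E'
from h import *
import pickle
t=pickle.load(open("top.pkl","rb")); s=pickle.load(open("side.pkl","rb"))
P=lambda x,y:[125+x*.24-.5,205+y*.24-.5]; Q=lambda x,y:[225+(x-400)*.24-.5,255+y*.24-.5]
W=plane(t,[P(38,78),P(288,46),P(317,320),P(63,351)],.06)[:,:2]
c=W.mean(0); e=np.array([W[0]-W[3],W[1]-W[2]]).mean(0); yaw=np.arctan2(e[1],e[0]); e2=np.array([W[0]-W[1],W[3]-W[2]]).mean(0); yaw2=np.arctan2(-e2[0],e2[1])
print(c,yaw,yaw2,np.linalg.norm(e),np.linalg.norm(e2))
y=(yaw+yaw2)/2; M=np.array([[np.cos(y),-np.sin(y)],[np.sin(y),np.cos(y)]])
for n,p in dict(big=(.045,-.04),small=(-.045,-.04),lev=(0,.04)).items(): print(n,c+M@p)
print("big",plane(t,[P(230,106)],.082),tri(t,P(230,106),s,Q(477,75)))
print("small",plane(t,[P(248,269)],.08)); 
b,d=tri(t,P(72,240),s,Q(611,115)); print("ball",b,d,"box frame",(b[:2]-c)@M)
o=r.get_obs(); p=o["position"]; X=rot(o["eef_rot"]); print("toolx",X[:,0],"yaw",np.arctan2(X[1,0],X[0,0]))
E
```

```text
[0.47773539 0.21184994] 0.14019751787780269 0.14412976147795722 0.15444918508985814 0.1443109183053404
big [0.52794883 0.17862931]
small [0.43885677 0.16587764]
lev [0.47206798 0.25144641]
big [[0.52805746 0.17863019 0.082     ]] (array([0.52648458, 0.17919009, 0.07702085]), np.float64(0.004065757402731481))
small [[0.43885816 0.16568062 0.08      ]]
ball [0.45038101 0.24887466 0.13761444] 0.0017892339036168338 box frame [-0.02183257  0.04052692]
toolx [9.73950468e-01 2.26760793e-01 1.67702338e-04] yaw 0.22875054753777582
```

Call:
send_rows:
  translation:
    - [0, 0, 0]
    - [30, -28, 0]
    - [30, -28, 0]
    - [30, -28, 0]
    - [30, -28, 0]
    - [30, -28, 0]
    - [30, -28, 0]
    - [30, -28, 0]
    - [30, -28, 0]
    - [30, -28, 0]
    - [30, -28, 0]
  delta_rot:
    - [0, 0, 0.087]
    - [0, 0, 0]
    - [0, 0, 0]
    - [0, 0, 0]
    - [0, 0, 0]
    - [0, 0, 0]
    - [0, 0, 0]
    - [0, 0, 0]
    - [0, 0, 0]
    - [0, 0, 0]
    - [0, 0, 0]
  grip: [1, 1, 1, 1, 1, 1, 1, 1, 1, 1, 1]
  newtons: 20

```text
t: 1.02
position: [0.3884, -0.2385, 0.2498]
eef_rot: [-0.0, 0.997, 0.071, -0.0]
ft_force: [1.0, -0.2, 0.4]
width: -0.0002
grasp_force: 0.0
```

Call:
send_rows:
  translation:
    - [5.7, -36.5, 0]
    - [5.7, -36.5, 0]
    - [5.7, -36.5, 0]
    - [5.7, -36.5, 0]
    - [5.7, -36.5, 0]
    - [5.7, -36.5, 0]
    - [5.7, -36.5, 0]
    - [5.7, -36.5, 0]
    - [5.7, -36.5, 0]
    - [5.7, -36.5, 0]
    - [5.7, -36.5, 0]
    - [5.7, -36.5, 0]
    - [5.7, -36.5, 0]
    - [0, 0, 0]
    - [0, 0, 0]
  delta_rot:
    - [0, 0, 0]
    - [0, 0, 0]
    - [0, 0, 0]
    - [0, 0, 0]
    - [0, 0, 0]
    - [0, 0, 0]
    - [0, 0, 0]
    - [0, 0, 0]
    - [0, 0, 0]
    - [0, 0, 0]
    - [0, 0, 0]
    - [0, 0, 0]
    - [0, 0, 0]
    - [0, 0, 0]
    - [0, 0, 0]
  grip: [1, 1, 1, 1, 1, 1, 1, 1, 1, 1, 1, 1, 1, 1, 1]

```text
t: 2.27
position: [0.4044, 0.172, 0.2522]
eef_rot: [-0.027, 0.994, 0.11, -0.004]
ft_force: [0.0, -0.4, -0.1]
width: 0.0
grasp_force: 0.0
```

```bash
python3 - <<'E'
from h import *
o=r.get_obs(); print(o["position"],o["joint_positions"].round(3),o["dq"].round(3)); print(rot(o["eef_rot"]).round(3))
E
```

```text
[0.4043886  0.17195745 0.25220962] [ 0.22   0.099 -0.277  1.196  0.055  3.141] [-0.018 -0.012 -0.018  0.001 -0.006  0.001]
[[ 0.976  0.219 -0.013]
 [ 0.219 -0.974  0.054]
 [-0.001 -0.055 -0.998]]
```

The last joint has reached its limit. A quarter turn puts it mid-range; after that, tool y points along box +x.

Call:
send_rows:
  translation:
    - [0, 0, 0]
    - [0, 0, 0]
    - [0, 0, 0]
    - [0, 0, 0]
    - [0, 0, 0]
    - [0, 0, 0]
    - [0, 0, 0]
    - [0, 0, 0]
    - [0, 0, 0]
    - [0, 0, 0]
    - [0, 0, 0]
    - [0, 0, 0]
    - [0, 0, 0]
    - [0, 0, 0]
  delta_rot:
    - [-0.055, 0, 0]
    - [0, 0, -0.12]
    - [0, 0, -0.12]
    - [0, 0, -0.12]
    - [0, 0, -0.12]
    - [0, 0, -0.12]
    - [0, 0, -0.12]
    - [0, 0, -0.12]
    - [0, 0, -0.12]
    - [0, 0, -0.12]
    - [0, 0, -0.12]
    - [0, 0, -0.12]
    - [0, 0, -0.12]
    - [0, 0, 0]
  grip: [1, 1, 1, 1, 1, 1, 1, 1, 1, 1, 1, 1, 1, 1]

```text
t: 3.43
position: [0.406, 0.1622, 0.2523]
eef_rot: [-0.003, 0.67, 0.742, 0.002]
ft_force: [-0.2, 0.5, 0.6]
width: -0.0003
grasp_force: 0.0
```

```bash
cat >> h.py <<'E'
def go(target,yaw):
    "shift (tool mm) then turn (tool rotvec) to reach target with tool z down, tool x at world yaw"
    o=r.get_obs(); X=rot(o["eef_rot"]); D=(R.from_euler("z",yaw)*R.from_euler("x",np.pi)).as_matrix()
    print("pos",o["position"].round(4),"q",o["joint_positions"].round(2),"F",o["ft_force"].round(1),"rotvec",R.from_matrix(X.T@D).as_rotvec().round(3),
     "shift if turned first",(1000*D.T@(np.array(target)-o["position"])).round(1))
E
python3 -c "
from h import *
go([.393,.240,.141],.142+np.pi/2)"
```

```text
pos [0.406  0.1622 0.2523] q [ 0.23  0.1  -0.28  1.2   0.01  1.7 ] F [-0.2  0.5  0.6] rotvec [-0.002 -0.007 -0.04 ] shift if turned first [ 78.9  -1.9 111.3]
```

Call:
send_rows:
  translation:
    - [0, 0, 0]
    - [26, -2, 0]
    - [26, 0, 0]
    - [27, 0, 0]
    - [0, 0, 28]
    - [0, 0, 28]
    - [0, 0, 28]
    - [0, 0, 27]
    - [0, 0, 0]
    - [0, 0, 0]
  delta_rot:
    - [-0.002, -0.007, -0.04]
    - [0, 0, 0]
    - [0, 0, 0]
    - [0, 0, 0]
    - [0, 0, 0]
    - [0, 0, 0]
    - [0, 0, 0]
    - [0, 0, 0]
    - [0, 0, 0]
    - [0, 0, 0]
  grip: [1, 1, 1, 1, 1, 1, 1, 1, 1, 1]

```text
t: 4.27
position: [0.3915, 0.2402, 0.1406]
eef_rot: [-0.001, 0.656, 0.755, -0.001]
ft_force: [-0.2, -0.3, -0.0]
width: -0.0003
grasp_force: 0.0
```

```bash
python3 -c "
from h import *
go([.474,.2518,.141],.142+np.pi/2)
c=eyes.camera('side')
cv2.imwrite('pics/a.png',cv2.resize(c['color'][140:360,180:400,::-1],(600,600),interpolation=cv2.INTER_CUBIC))"
```

```text
pos [0.3915 0.2402 0.1406] q [ 0.41  0.22 -0.44  0.92  0.    1.84] F [-0.2 -0.3 -0. ] rotvec [-0.003  0.    -0.003] shift if turned first [-0.2 83.3 -0.4]
```

View pics/a.png

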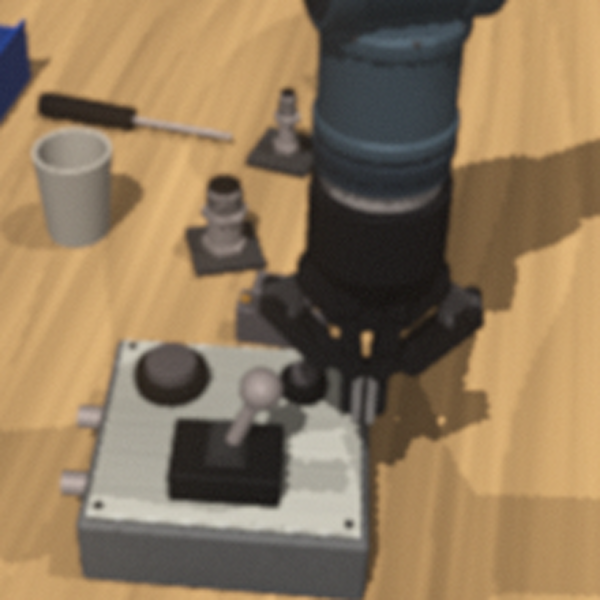

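The side view shows the shut fingers at (365,395) behind the ball at (262,387), with free space between. I'll drop another 5 mm for clearance under the gripper links, then push.

Call:
send_rows:
  translation:
    - [0, 0, 5]
    - [0, 12, 0]
    - [0, 12, 0]
    - [0, 10, 0]
    - [0, 8, 0]
    - [0, 8, 0]
    - [0, 8, 0]
    - [0, 8, 0]
    - [0, 6, 0]
    - [0, 6, 0]
    - [0, 3, 0]
    - [0, 0, 0]
  delta_rot:
    - [0, 0, 0]
    - [0, 0, 0]
    - [0, 0, 0]
    - [0, 0, 0]
    - [0, 0, 0]
    - [0, 0, 0]
    - [0, 0, 0]
    - [0, 0, 0]
    - [0, 0, 0]
    - [0, 0, 0]
    - [0, 0, 0]
    - [0, 0, 0]
  grip: [1, 1, 1, 1, 1, 1, 1, 1, 1, 1, 1, 1]

```text
t: 5.32
position: [0.4734, 0.253, 0.1361]
eef_rot: [-0.0, 0.655, 0.756, 0.0]
ft_force: [-0.3, -0.5, -0.2]
width: -0.0005
grasp_force: 0.0
```

```bash
python3 -c "
from h import *
go([.474,.2518,.136],.142+np.pi/2)
c=eyes.camera('side')
cv2.imwrite('pics/b.png',cv2.resize(c['color'][200:360,200:360,::-1],(600,600),interpolation=cv2.INTER_CUBIC))"
```

```text
pos [0.4734 0.253  0.1361] q [ 0.37  0.36 -0.25  0.96  0.    1.8 ] F [-0.3 -0.5 -0.2] rotvec [ 0.    -0.001  0.   ] shift if turned first [-1.2  0.4  0.1]
```

View pics/b.png

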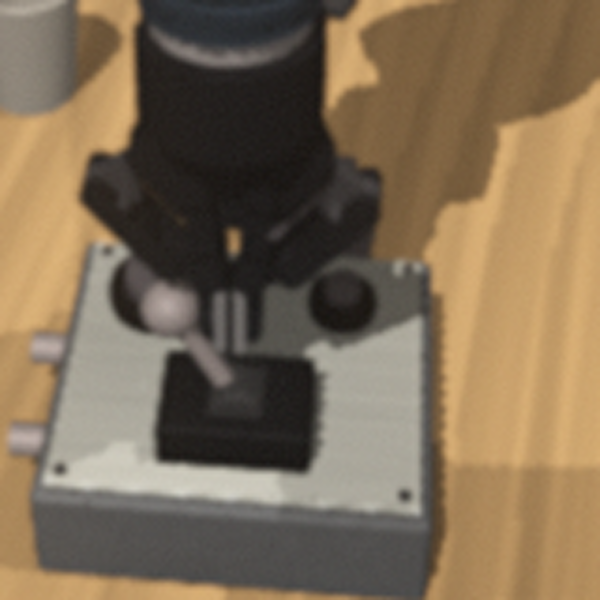

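The lever is over: the ball is at (168,305), just ahead of the fingers at (230,320), but there is no stop force yet. I'll push a little further.

Call:
send_rows:
  translation:
    - [0, 3, 0]
    - [0, 2, 0]
    - [0, 0, 0]
  delta_rot:
    - [0, 0, 0]
    - [0, 0, 0]
    - [0, 0, 0]
  grip: [1, 1, 1]

```text
t: 5.62
position: [0.4742, 0.2531, 0.1361]
eef_rot: [-0.002, 0.655, 0.756, -0.002]
ft_force: [-10.1, -1.6, 7.0]
width: -0.0004
grasp_force: 5.2
```

Call:
send_rows:
  translation:
    - [0, 2, 0]
    - [0, 2, 0]
    - [0, 0, 0]
  delta_rot:
    - [0, 0, 0]
    - [0, 0, 0]
    - [0, 0, 0]
  grip: [1, 1, 1]

```text
t: 5.87
position: [0.4746, 0.2532, 0.136]
eef_rot: [-0.005, 0.654, 0.756, -0.005]
ft_force: [-18.8, -2.8, 15.1]
width: 0.0001
grasp_force: 10.0
```

The stop force is clear, 19 N, so the lever is fully over. Now I'll back off and lift.

Call:
send_rows:
  translation:
    - [0, -15, 0]
    - [0, -15, 0]
    - [0, 0, -30]
    - [0, 0, -30]
    - [0, 0, -30]
    - [0, 0, 0]
  delta_rot:
    - [0, 0, 0]
    - [0, 0, 0]
    - [0, 0, 0]
    - [0, 0, 0]
    - [0, 0, 0]
    - [0, 0, 0]
  grip: [1, 1, 1, 1, 1, 1]

```text
t: 6.37
position: [0.4553, 0.2513, 0.2328]
eef_rot: [0.002, 0.655, 0.756, 0.005]
ft_force: [0.0, 0.3, 0.8]
width: 0.0004
grasp_force: 0.0
```

```bash
python3 -c "
from h import *
go([.542,-.039,.108],.142+np.pi/2)"
```

```text
pos [0.4553 0.2513 0.2328] q [ 0.38  0.26 -0.13  1.17  0.    1.81] F [0.  0.3 0.8] rotvec [ 0.011 -0.003  0.001] shift if turned first [-299.6   44.8  124.8]
```

Call:
send_rows:
  translation:
    - [0, 0, 0]
    - [-30, 4.5, 0]
    - [-30, 4.5, 0]
    - [-30, 4.5, 0]
    - [-30, 4.5, 0]
    - [-30, 4.5, 0]
    - [-30, 4.5, 0]
    - [-30, 4.5, 0]
    - [-30, 4.5, 0]
    - [-30, 4.5, 0]
    - [-30, 4.5, 0]
    - [0, 0, 20]
    - [0, 0, 20]
    - [0, 0, 20]
    - [0, 0, 0]
    - [0, 0, 0]
  delta_rot:
    - [0.011, -0.003, 0]
    - [0, 0, 0]
    - [0, 0, 0]
    - [0, 0, 0]
    - [0, 0, 0]
    - [0, 0, 0]
    - [0, 0, 0]
    - [0, 0, 0]
    - [0, 0, 0]
    - [0, 0, 0]
    - [0, 0, 0]
    - [0, 0, 0]
    - [0, 0, 0]
    - [0, 0, 0]
    - [0, 0, 0]
    - [0, 0, 0]
  grip: [1, 1, 1, 1, 1, 1, 1, 1, 1, 1, 1, 1, 1, 1, 1, 1]

```text
t: 7.7
position: [0.5369, -0.0406, 0.1647]
eef_rot: [-0.005, 0.655, 0.756, -0.006]
ft_force: [0.3, -0.3, -0.2]
width: -0.0
grasp_force: 0.0
```

```bash
python3 -c "
from h import *
go([.542,-.039,.108],.142+np.pi/2)"
```

```text
pos [ 0.5369 -0.0406  0.1647] q [-0.19  0.36 -0.18  1.05 -0.01  1.24] F [ 0.3 -0.3 -0.2] rotvec [-0.015  0.001  0.   ] shift if turned first [ 0.9  5.2 56.7]
```

Call:
send_rows:
  translation:
    - [1, 5, 0]
    - [0, 0, 18]
    - [0, 0, 18]
    - [0, 0, 12]
    - [0, 0, 8]
    - [0, 0, 0]
    - [0, 0, 0]
  delta_rot:
    - [-0.015, 0, 0]
    - [0, 0, 0]
    - [0, 0, 0]
    - [0, 0, 0]
    - [0, 0, 0]
    - [0, 0, 0]
    - [0, 0, 0]
  grip: [1, 1, 1, 1, 1, 1, 1]

```text
t: 8.28
position: [0.5444, -0.0392, 0.1114]
eef_rot: [0.003, 0.655, 0.756, 0.001]
ft_force: [0.2, -0.5, 0.6]
width: -0.0001
grasp_force: 0.0
```

```bash
python3 -c "
from h import *
go([.542,-.039,.108],.142+np.pi/2)
c=eyes.camera('side')
cv2.imwrite('pics/c.png',cv2.resize(c['color'][120:320,170:370,::-1],(600,600),interpolation=cv2.INTER_CUBIC))"
```

```text
pos [ 0.5444 -0.0392  0.1114] q [-0.19  0.4  -0.26  0.9  -0.    1.24] F [ 0.2 -0.5  0.6] rotvec [0.006 0.002 0.001] shift if turned first [ 0.5 -2.3  3.4]
```

View pics/c.png

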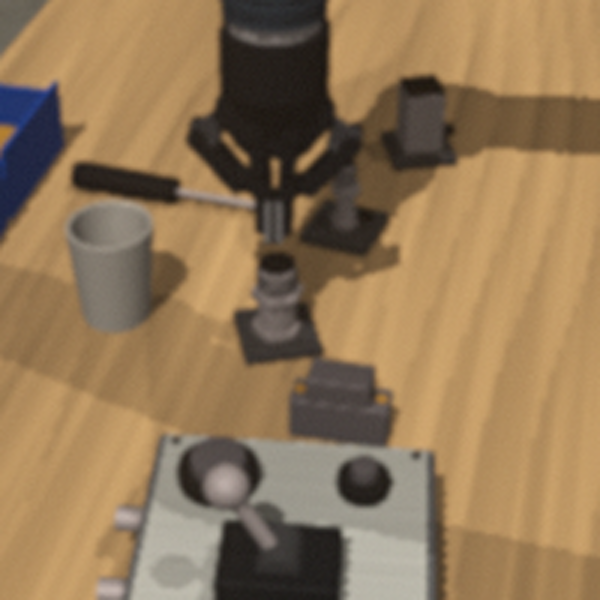

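The fingertips at (273,240) hang just above the wide face at (278,262), and the lever is still over. I'll trim the position and dwell.

Call:
send_rows:
  translation:
    - [0, -2, 2]
    - [0, 0, 0]
    - [0, 0, 0]
    - [0, 0, 0]
    - [0, 0, 0]
    - [0, 0, 0]
    - [0, 0, 0]
    - [0, 0, 0]
    - [0, 0, 0]
    - [0, 0, 0]
    - [0, 0, 0]
    - [0, 0, 0]
    - [0, 0, 0]
    - [0, 0, 0]
    - [0, 0, 0]
    - [0, 0, 0]
    - [0, 0, 0]
    - [0, 0, 0]
    - [0, 0, 0]
    - [0, 0, 0]
  delta_rot:
    - [0, 0, 0]
    - [0, 0, 0]
    - [0, 0, 0]
    - [0, 0, 0]
    - [0, 0, 0]
    - [0, 0, 0]
    - [0, 0, 0]
    - [0, 0, 0]
    - [0, 0, 0]
    - [0, 0, 0]
    - [0, 0, 0]
    - [0, 0, 0]
    - [0, 0, 0]
    - [0, 0, 0]
    - [0, 0, 0]
    - [0, 0, 0]
    - [0, 0, 0]
    - [0, 0, 0]
    - [0, 0, 0]
    - [0, 0, 0]
  grip: [1, 1, 1, 1, 1, 1, 1, 1, 1, 1, 1, 1, 1, 1, 1, 1, 1, 1, 1, 1]

```text
t: 10.0
position: [0.5418, -0.0395, 0.1086]
eef_rot: [0.002, 0.655, 0.756, 0.001]
ft_force: [-0.6, -0.3, 0.4]
width: -0.0001
grasp_force: 0.0
```

Call:
send_rows:
  translation:
    - [0, 0, 0]
    - [0, 0, 0]
    - [0, 0, 0]
    - [0, 0, 0]
    - [0, 0, 0]
    - [0, 0, 0]
    - [0, 0, 0]
    - [0, 0, 0]
    - [0, 0, 0]
    - [0, 0, 0]
  delta_rot:
    - [0, 0, 0]
    - [0, 0, 0]
    - [0, 0, 0]
    - [0, 0, 0]
    - [0, 0, 0]
    - [0, 0, 0]
    - [0, 0, 0]
    - [0, 0, 0]
    - [0, 0, 0]
    - [0, 0, 0]
  grip: [1, 1, 1, 1, 1, 1, 1, 1, 1, 1]

```text
t: 10.83
position: [0.5418, -0.0395, 0.1086]
eef_rot: [0.002, 0.655, 0.756, 0.001]
ft_force: [0.1, -0.6, 0.3]
width: -0.0002
grasp_force: 0.0
```

Call:
send_rows:
  translation:
    - [0, 0, -30]
    - [0, 0, -30]
    - [0, 0, -30]
    - [0, 0, -30]
    - [0, 0, 0]
  delta_rot:
    - [0, 0, 0]
    - [0, 0, 0]
    - [0, 0, 0]
    - [0, 0, 0]
    - [0, 0, 0]
  grip: [1, 1, 1, 1, 1]

```text
t: 11.25
position: [0.5445, -0.0399, 0.235]
eef_rot: [0.007, 0.655, 0.756, 0.004]
ft_force: [0.5, -0.5, -0.0]
width: 0.0003
grasp_force: 0.0
```

```bash
python3 -c "
from h import *
go([.528,.1786,.13],.142+np.pi/2)"
```

```text
pos [ 0.5445 -0.0399  0.235 ] q [-0.19  0.31 -0.06  1.19 -0.    1.24] F [ 0.5 -0.5 -0. ] rotvec [0.015 0.006 0.001] shift if turned first [218.7  14.6 105. ]
```

Call:
send_rows:
  translation:
    - [0, 0, 0]
    - [31, 2, 0]
    - [31, 2, 0]
    - [31, 2, 0]
    - [31, 2, 0]
    - [31, 2, 0]
    - [31, 2, 0]
    - [32, 2, 0]
    - [0, 0, 25]
    - [0, 0, 25]
    - [0, 0, 25]
    - [0, 0, 20]
    - [0, 0, 0]
    - [0, 0, 0]
  delta_rot:
    - [0.015, 0.006, 0]
    - [0, 0, 0]
    - [0, 0, 0]
    - [0, 0, 0]
    - [0, 0, 0]
    - [0, 0, 0]
    - [0, 0, 0]
    - [0, 0, 0]
    - [0, 0, 0]
    - [0, 0, 0]
    - [0, 0, 0]
    - [0, 0, 0]
    - [0, 0, 0]
    - [0, 0, 0]
  grip: [1, 1, 1, 1, 1, 1, 1, 1, 1, 1, 1, 1, 1, 1]

```text
t: 12.42
position: [0.521, 0.1782, 0.1321]
eef_rot: [-0.007, 0.655, 0.756, -0.005]
ft_force: [1.2, -0.1, 0.2]
width: -0.0002
grasp_force: 0.0
```

```bash
python3 -c "
from h import *
go([.528,.1786,.093],.142+np.pi/2)"
```

```text
pos [0.521  0.1782 0.1321] q [ 0.21  0.4  -0.19  0.99  0.    1.64] F [ 1.2 -0.1  0.2] rotvec [-0.016 -0.003  0.   ] shift if turned first [-0.6  7.  39.1]
```

Call:
send_rows:
  translation:
    - [-1, 7, 0]
    - [0, 0, 10]
    - [0, 0, 10]
    - [0, 0, 7]
    - [0, 0, 5]
    - [0, 0, 4]
    - [0, 0, 3]
    - [0, 0, 0]
    - [0, 0, 0]
  delta_rot:
    - [-0.016, -0.003, 0]
    - [0, 0, 0]
    - [0, 0, 0]
    - [0, 0, 0]
    - [0, 0, 0]
    - [0, 0, 0]
    - [0, 0, 0]
    - [0, 0, 0]
    - [0, 0, 0]
  grip: [1, 1, 1, 1, 1, 1, 1, 1, 1]

```text
t: 13.17
position: [0.5299, 0.1785, 0.0954]
eef_rot: [0.001, 0.655, 0.756, 0.002]
ft_force: [-2.3, -1.1, 3.3]
width: 0.0004
grasp_force: 2.2
```

```bash
python3 -c "
from h import *
go([.528,.1786,.093],.142+np.pi/2)
c=eyes.camera('side')
cv2.imwrite('pics/d.png',cv2.resize(c['color'][200:360,190:350,::-1],(600,600),interpolation=cv2.INTER_CUBIC))"
```

```text
pos [0.5299 0.1785 0.0954] q [ 0.21  0.44 -0.25  0.88  0.    1.64] F [-2.3 -1.1  3.3] rotvec [ 0.005 -0.001  0.   ] shift if turned first [ 0.3 -1.9  2.4]
```

View pics/d.png

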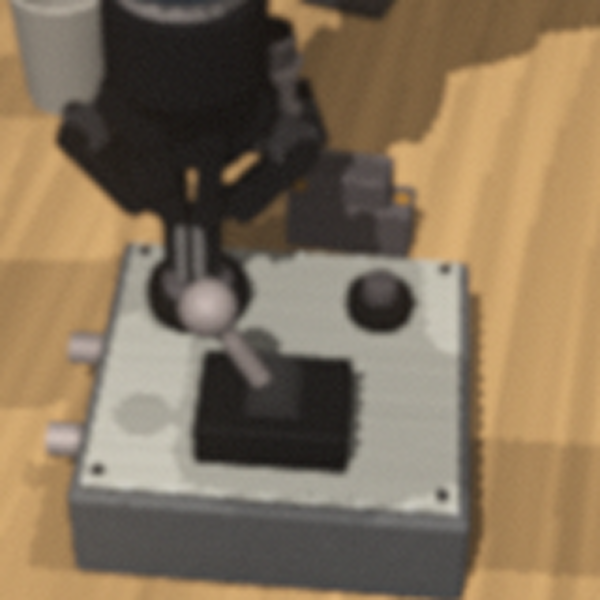

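The fingertips at (190,265) are on the large cap, which is partly down at 3.3 N. I'll press on to the stop.

Call:
send_rows:
  translation:
    - [0, 0, 2]
    - [0, 0, 2]
    - [0, 0, 2]
    - [0, 0, 0]
    - [0, 0, 0]
  delta_rot:
    - [0, 0, 0]
    - [0, 0, 0]
    - [0, 0, 0]
    - [0, 0, 0]
    - [0, 0, 0]
  grip: [1, 1, 1, 1, 1]

```text
t: 13.63
position: [0.5303, 0.1787, 0.0941]
eef_rot: [0.002, 0.655, 0.756, 0.003]
ft_force: [-14.3, -4.6, 36.5]
width: 0.0001
grasp_force: 18.4
```

That is the stop: 36 N at the expected depth. Now I'll release.

Call:
send_rows:
  translation:
    - [0, 0, -8]
    - [0, 0, -25]
    - [0, 0, -35]
    - [0, 0, -35]
    - [0, 0, -35]
    - [0, 0, 0]
    - [0, 0, 0]
    - [0, 0, 0]
    - [0, 0, 0]
    - [0, 0, 0]
    - [0, 0, 0]
  delta_rot:
    - [0, 0, 0]
    - [0, 0, 0]
    - [0, 0, 0]
    - [0, 0, 0]
    - [0, 0, 0]
    - [0, 0, 0]
    - [0, 0, 0]
    - [0, 0, 0]
    - [0, 0, 0]
    - [0, 0, 0]
    - [0, 0, 0]
  grip: [1, 1, 1, 1, 1, 1, 1, 1, 1, 1, 1]

```text
t: 14.55
position: [0.5288, 0.1783, 0.2256]
eef_rot: [0.001, 0.655, 0.756, 0.001]
ft_force: [0.0, -0.2, -0.1]
width: 0.0
grasp_force: 0.0
```

```bash
python3 -c "
from h import *
go([.528,.1786,.2],.142+np.pi/2)
c=eyes.camera('side')
cv2.imwrite('pics/e.png',cv2.resize(c['color'][:,:,::-1],(800,600),interpolation=cv2.INTER_CUBIC))"
```

```text
pos [0.5288 0.1783 0.2256] q [ 0.21  0.35 -0.03  1.2   0.    1.64] F [ 0.  -0.2 -0.1] rotvec [ 0.003 -0.001  0.   ] shift if turned first [ 0.4 -0.7 25.6]
```

View pics/e.png

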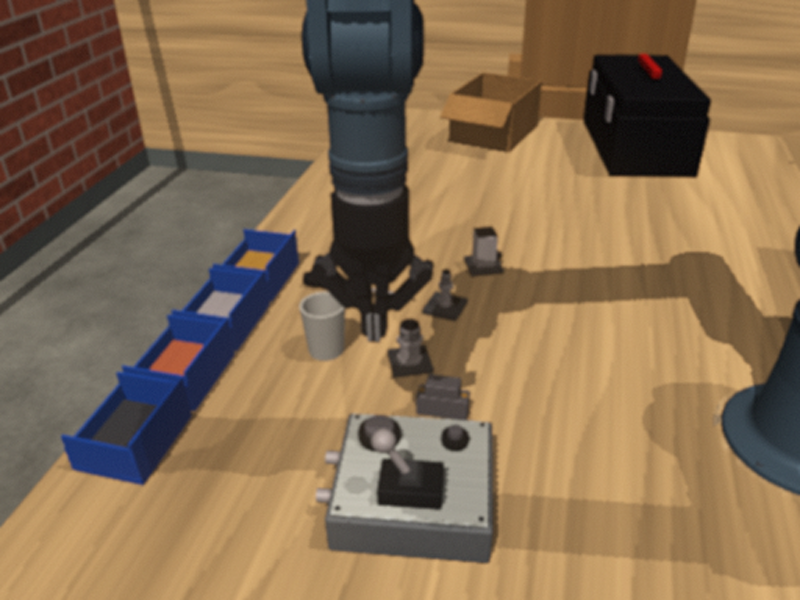

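The lever is over (ball at (383,440)), the large button is back up, and the sensors and bystanders are where they started. The arm touches nothing.

```bash
python3 -c "
from h import *
print(order.finish_job())"
```

```text
the job is handed in; nothing more can be done
None
```

I pushed the lever to its stop, held the fingertips about 17 mm above the wide sensor's face for over two seconds, pressed the large button to its stop and released it, and handed the job in at about 14.6 s; nothing else looked moved in the last picture, and no verdict came back.

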